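Clamp the red rock for the microscope

ROBOT

A 7-joint arm with a two-finger parallel gripper is mounted at the origin on the work surface. World frame = base frame: x ahead of the robot, y to its left, z up, the work surface at z = 0. Lengths are in m, angles in rad, forces in N, time in s.
With the tool pointing down it reaches from about 0.425 to 1.025 m from the base axis. Payload 9.4 kg.
Tool frame: the origin (TCP) lies between the finger pads; the fingertips stand 11 mm ahead of it and the grasp point (between the pads) lies 8 mm behind it (env.nose_length is the distance from the TCP to the fingertips, in m); z points along the fingers, y is the line along which they close (so a half turn about z gives the same grasp; the last joint's range is limited). The gripper opens to 85 mm and grips with 20 to 120 N. Pads are 22 mm wide; open, the fingers measure 114 mm over their backs; the gripper's body (76 mm by 85 mm) begins 54 mm behind the grasp point. The pads swing forward as they close: fully open they stand 13 mm farther back than shut.
Start: joints at [1.246, 0.599, -0.003, 1.599, 0.002, 0.943, -0.08], TCP at [0.178, -0.703, 0.242] pointing down, gripper open.
Joint ranges: [-2.57, 2.57], [-0.35, 1.97], [-1.29, 1.29], [0.11, 2.56], [-1.05, 4.19], [0.11, 1.86], [-2.63, 2.63]. Speed limits (rad/s): [2.22, 2.22, 3.01, 3.01, 3.14, 3.14, 3.14].

INTERFACE

Orientations are given as a rotation vector (axis times angle).
In Python, from rig import env gives the robot as it stands.
- The arm moves only by the shell command python3 -m inch 'ROWS'. ROWS is JSON, a list of rows, each an object of numbers: "dx", "dy", "dz": the shift along the tool's x, y, z in mm; "rx", "ry", "rz": the turn, a rotation vector about the tool's x, y, z in rad; "fingers": the opening in per cent of the stroke, from 0 (shut) to 100 (fully open). A call has 1 to 12 rows; each row shifts and turns the commanded pose from where the row before left it, along the tool's axes as they then stand; what a row does not reach is not made up. A row lasts 1/10 s, in which the tool goes at most 50 mm and 8.59 degrees, less where a joint would pass 70% of its speed; a pose out of reach is approached as far as the arm can. A call with a gripper value outside its range is refused whole. The fingers move at their own pace and stop on an object; the grip force is fixed at half the most. Time passes only in rows, so rows that do not move let the fingers close. It gives the time, the measured TCP pose, the force, the opening and the grip force at its end, in the units of the state.
- env.sense(): the state, without advancing time (a new reading comes with each control period).
- env.grab_frame(name): name is "scene" or "top"; returns a dict with "color" (420x560x3 uint8, red, green, blue), "fx", "fy", "cx", "cy" (pixels), "k1" (the pictures are not rectified: a ray, as slopes to the right and down, at radius r is drawn at 1 + k1 r^2 times it, then the intrinsics apply), "R" (3x3) and "t" (3): a world point X has camera coordinates R X + t. Camera axes: x right, y down, z forward; pixel columns grow to the right and rows downward; lengths in m; the calibration is good to about 2 mm. A picture is of the moment at which its call begins. There is no depth.
- env.sign_off(): hands the job in; it is judged then, once.
The state is a dict: "time": time; "qpos": joint angles; "joint_velocities": joint speeds; "effort": joint torques, N m; "position": TCP position; "tool_rot": TCP orientation; "contact_force": force on the tool from outside, world axes, zero at the start; "ft_torque": the same for the moment, N m; "gripper_width": finger opening in m; "gripper_force": force on a finger pad.
Only numpy, scipy, OpenCV 4.12 (cv2) and the standard library are available. Lean on these libraries where they do the work, as an engineer would, in place of code of your own. Each camera call takes 0.05 s, during which the arm holds its last target. There are 200 camera calls.

TASK

Two identical specimen clamps stand on the bench, one with a red rock block lying loose between its jaws, the other with a white one. On the clamp with the red block, swing the turnbuckle's bar up and over, away from the robot, until it comes to a firm stop, so that both jaws draw in and hold the red block tight where it lies. Leave the bar of the other clamp as it is, and let go.

Things in the scene. Friction and masses are not known exactly. Their poses are not given: they have to be found in the camera images.
- red_bar_tip (a point): Centre of the black 18 mm ball ending the 10 mm steel bar on the red block's brass turnbuckle, 85 mm from its fixed level turning axis, which is 45 mm above the table. Site axes: z outward along the bar, y along the turning axis, x the way it tightens. Starts leaning 0.2 to 0.5 rad from upright to the robot; grips the block about 0.7 rad past upright, hard stop at 0.85. Stays where left.
- red_block: Brick-red loose rock block, 45 (clamp's x) by 60 (between the jaws) by 40 mm high, about 0.25 kg; origin: centre of its underside, 12 mm above the table on the clamp's cream base plate (160 x 200 mm, fixed). It lies beyond the turnbuckle, centre about 70 mm from the turning axis, 4 to 10 mm free at each jaw at the start.
- red_jaw: The +y one of two mirrored black jaws by the red block, 125 x 16 mm, top 58 mm above the table. Each slides in 7 mm per rad of the bar. Origin at table height in its inner face, 35 mm beyond the turning axis; x away from the robot, z up. Shut fingers pushing the bar 30 to 40 mm above the axis move it with 4 to 7 N; push 10 to 15 N at the stop and the screw keeps its squeeze.
- white_bar_tip (a point): The same ball on the bar of the other, identical clamp, the one with the white block: to be left alone.
Not all that is in view belongs to the job. There is more than one size of the red_block; the job needs the middle-sized.

How it is judged:
By the outcome, as a careful person would: the job done as asked, in the order asked, and still so for the second after the job is handed in, with the robot touching nothing.
It also fails if it takes over 32 s, if anything falls off the work surface, if the arm or the gripper's body presses on something with over 40 N, if the wrist force passes 120 N, or if a joint passes its speed limit or range.

## Working session

There is one attempt and no reset: what is moved stays moved. The work goes in short steps, Python scripts to look and compute and a shell command to move; the robot and the scene stay as the last step left them, time stands still between calls to the robot, and variables do not carry over. Pictures are saved under pics/ and viewed, at most 10 in all, crops included, and the job is handed in when it is done.

```bash
mkdir -p pics
cat > h.py <<'E'
import numpy as np, cv2
from rig import env
def cam(f):
    K=np.array([[f["fx"],0,f["cx"]],[0,f["fy"],f["cy"]],[0,0,1.]]); return K,np.array([f["k1"],0,0,0,0.])
def ray(f,u,v):
    K,d=cam(f); p=cv2.undistortPoints(np.array([[[u,v]]],float),K,d)[0,0]
    R=np.array(f["R"]);t=np.array(f["t"]); return -R.T@t, R.T@np.array([p[0],p[1],1])
def atz(f,u,v,z):
    o,d=ray(f,u,v); return o+d*(z-o[2])/d[2]
def proj(f,X):
    K,d=cam(f); return cv2.projectPoints(np.array(X,float).reshape(-1,1,3),cv2.Rodrigues(np.array(f["R"]))[0],np.array(f["t"],float),K,d)[0][:,0]
def tri(fa,a,fb,b):
    o1,d1=ray(fa,*a);o2,d2=ray(fb,*b)
    A=np.stack([d1,-d2],1);s=np.linalg.lstsq(A,o2-o1,rcond=None)[0]
    p,q=o1+s[0]*d1,o2+s[1]*d2; return (p+q)/2,np.linalg.norm(p-q)
E
python3 - <<'E'
from h import *
import pickle
for n in("scene","top"):
    f=env.grab_frame(n); pickle.dump(f,open(n+".pkl","wb")); cv2.imwrite(f"pics/{n}0.png",cv2.resize(f["color"][:,:,::-1],(800,600),interpolation=cv2.INTER_CUBIC))
    print(n,-np.array(f["R"]).T@np.array(f["t"]),f["fx"],f["k1"])
s=env.sense();print(s["time"],s["position"],s["tool_rot"],s["contact_force"])
E
```

```text
scene [ 1.27546907 -0.31403217  0.61155641] 427.18906375488626 -0.011708401090504045
top [0.39729742 0.00368418 0.95519798] 466.8454893735105 -0.1468248804644172
0.1 [ 0.17770943 -0.70245383  0.2414841 ] [-3.11610553e+00 -3.88126853e-01  4.77838743e-04] [-0.13406702  0.07901286 -0.24036674]
```

View pics/scene0.png

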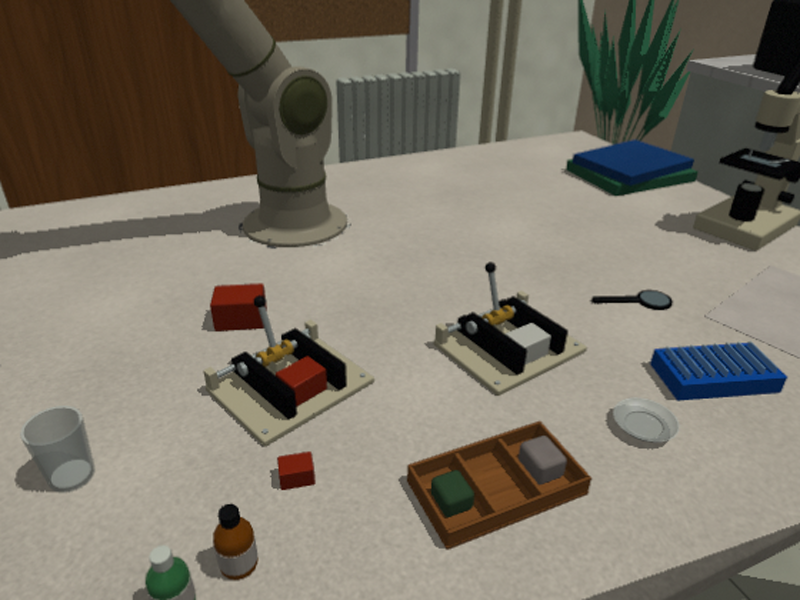

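View pics/top0.png

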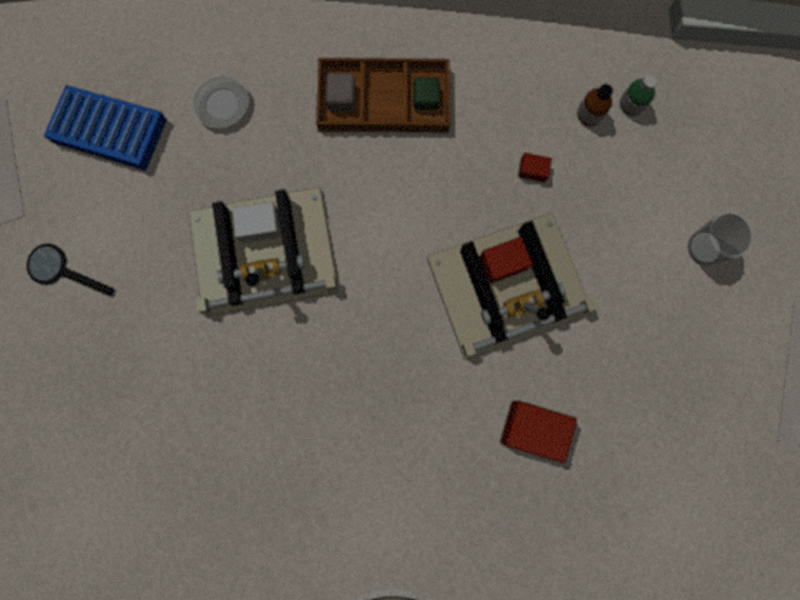

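The scene and top views agree. The red clamp's ball is at scene (260,301) and top (543,314), and its plate corners in top are (429,262), (555,214), (594,312) and (467,355). The white clamp is to the left in the top view. A large and a small red block lie loose as decoys.

```bash
python3 - <<'E'
from h import *
import pickle
S=pickle.load(open("scene.pkl","rb"));T=pickle.load(open("top.pkl","rb"))
k=.7
b,e=tri(S,(260*k,301*k),T,(543*k,314*k));print("ball",b,e)
b2,e=tri(S,(491*k,267*k),T,(252*k,279*k));print("wball",b2,e)
c=np.array([atz(T,u*k,v*k,.012) for u,v in((429,262),(555,214),(594,312),(467,355))]);print(c,c.mean(0))
for i in range(4):print(np.linalg.norm(c[i]-c[i-1]))
y=(c[0]-c[1]+c[3]-c[2])[:2];print("yaw",np.arctan2(-y[0],y[1]))
x=(c[0]-c[3]+c[1]-c[2])[:2];print("yaw x",np.arctan2(x[1],x[0]))
# turnbuckle brass centre at z .045, block top at .052
print("brass",atz(T,525*k,304*k,.05)); print("block",atz(T,507*k,259*k,.052))
q=np.vstack
for n,f,(u,v) in(("scene",S,(280,350)),("top",T,(520,285))):
    u,v=int(u*k),int(v*k);w,h=(70,52)
    cv2.imwrite(f"pics/c_{n}.png",cv2.resize(f["color"][v-h:v+h,u-w:u+w,::-1],(700,520),interpolation=cv2.INTER_CUBIC)); print(n,u-w,v-h)
E
python3 - <<'E'
import cv2,numpy as np
a=cv2.imread('pics/c_scene.png');b=cv2.imread('pics/c_top.png')
cv2.imwrite('pics/cc.png',np.hstack([a[:, 100:500],np.clip(b[:,150:550]*1.6,0,255).astype('uint8')]))
E
```

```text
ball [ 0.50097458 -0.18695226  0.12703996] 0.0031091600558424996
wball [0.54415193 0.18203434 0.12630779] 0.004506519965026546
[[ 0.58978133 -0.05106229  0.012     ]
 [ 0.66387673 -0.23818675  0.012     ]
 [ 0.51808218 -0.29060266  0.012     ]
 [ 0.45597222 -0.10462995  0.012     ]] [ 0.55692811 -0.17112041  0.012     ]
0.14413317207966092
0.2012602545127226
0.15493056020255772
0.19607013358942538
yaw 0.35003373623897893
yaw x 0.3623159990041538
brass [ 0.52400895 -0.18151498  0.05      ]
block [ 0.58677548 -0.15745922  0.052     ]
scene 126 192
top 294 147
```

View pics/cc.png

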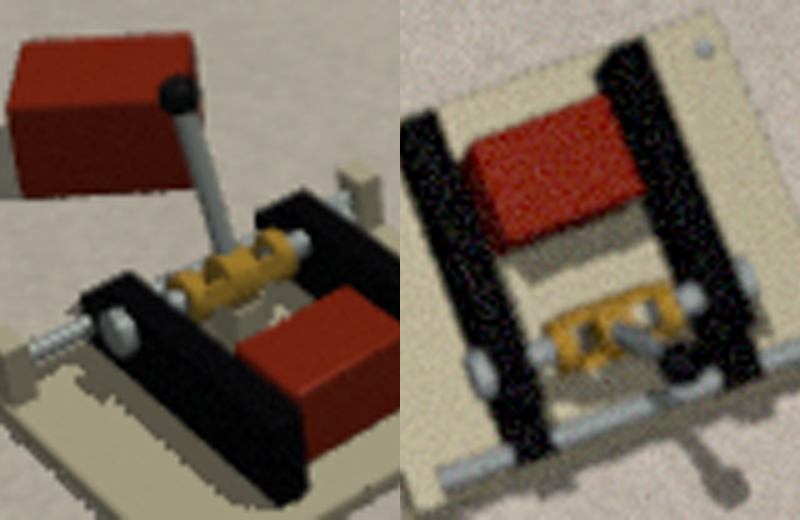

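The crops confirm the estimates: ball at (0.501,-0.187,0.127), about 0.27 rad from upright. The axis is near (0.522,-0.179), the clamp yaw is about 0.355, and the block sits 70 mm beyond, which matches the description. I'll approach with the fingers shut and tool x along the clamp's x.

```bash
python3 -m inch '[{"rz":-0.107,"fingers":0},{"dx":18,"dy":-15.5},{"dx":18,"dy":-15.5},{"dx":18,"dy":-15.5},{"dx":18,"dy":-15.5},{"dx":18,"dy":-15.5},{"dx":18,"dy":-15.5},{"dx":18,"dy":-15.5},{"dx":18,"dy":-15.5},{"dx":18,"dy":-15.5},{"dx":18,"dy":-15.5},{"dx":18,"dy":-15.5}]'; python3 -m inch '[{"dx":18,"dy":-15.5},{"dx":18,"dy":-15.5},{"dx":18,"dy":-15.5},{"dx":18,"dy":-15.5},{"dx":18,"dy":-15.5},{"dx":18,"dy":-15.5},{"dx":18,"dy":-15.5},{"dx":18,"dy":-15.5},{"dx":18,"dy":-15.5},{"dx":18,"dy":-15.5},{"dx":18,"dy":-15.5},{"dx":18,"dy":-15.5}]'
cat > st.py <<'E'
from h import *
from scipy.spatial.transform import Rotation as Ro
s=env.sense();R=Ro.from_rotvec(s["tool_rot"]).as_matrix();p=np.array(s["position"])
x=np.array([np.cos(.355),np.sin(.355)]);y=np.array([-x[1],x[0]]);d=p[:2]-[.522,-.179]
F=np.array(s["contact_force"])
print("t",s["time"],"clamp xy mm",1e3*d@x,1e3*d@y,"z",p[2],"yaw",np.arctan2(R[1,0],R[0,0]),"toolz",R[:,2].round(3),"F clamp",F[:2]@x,F[:2]@y,F[2],"w",s["gripper_width"])
E
python3 st.py
```

```text
t 0.1 clamp xy mm -504.77034967026134 -371.1425644125494 z 0.2414841045611708 yaw 0.24783393338151855 toolz [-0.     0.001 -1.   ] F clamp -0.0982433599609276 0.12068653125158392 -0.24036673571513492 w 0.08537091604972746$[0]: bad value
$[0]: bad value
```

Nothing moved; rows apparently need every field or floats. I'll try one row.

```bash
python3 -m inch '[{"dx":0,"dy":0,"dz":0,"rx":0,"ry":0,"rz":-0.107,"fingers":0}]'; python3 -m inch --help | head -20
```

```text
time: 0.2
position: [0.1779, -0.7025, 0.2416]
tool_rot: [-3.091, -0.556, 0.001]
contact_force: [-0.3, -0.5, -0.2]
gripper_width: 0.0733
gripper_force: 0.0invalid input: not JSON, or not a number
```

```bash
python3 -m inch '[{"dx":18,"dy":-15.5,"dz":0,"rx":0,"ry":0,"rz":0,"fingers":0},{"dx":18,"dy":-15.5,"dz":0,"rx":0,"ry":0,"rz":0,"fingers":0},{"dx":18,"dy":-15.5,"dz":0,"rx":0,"ry":0,"rz":0,"fingers":0},{"dx":18,"dy":-15.5,"dz":0,"rx":0,"ry":0,"rz":0,"fingers":0},{"dx":18,"dy":-15.5,"dz":0,"rx":0,"ry":0,"rz":0,"fingers":0},{"dx":18,"dy":-15.5,"dz":0,"rx":0,"ry":0,"rz":0,"fingers":0},{"dx":18,"dy":-15.5,"dz":0,"rx":0,"ry":0,"rz":0,"fingers":0},{"dx":18,"dy":-15.5,"dz":0,"rx":0,"ry":0,"rz":0,"fingers":0},{"dx":18,"dy":-15.5,"dz":0,"rx":0,"ry":0,"rz":0,"fingers":0},{"dx":18,"dy":-15.5,"dz":0,"rx":0,"ry":0,"rz":0,"fingers":0},{"dx":18,"dy":-15.5,"dz":0,"rx":0,"ry":0,"rz":0,"fingers":0},{"dx":18,"dy":-15.5,"dz":0,"rx":0,"ry":0,"rz":0,"fingers":0}]'; python3 st.py
```

```text
time: 1.4
position: [0.316, -0.4524, 0.2421]
tool_rot: [-3.092, -0.554, 0.0]
contact_force: [0.7, 0.3, -0.0]
gripper_width: 0.0
gripper_force: 0.0
t 1.4 clamp xy mm -288.1797556570326 -184.72815676743429 z 0.2420522002873953 yaw 0.3547831851560625 toolz [-0.  0. -1.] F clamp 0.8081876792870911 0.06315165069613808 -0.013794666794412706 w 1.5719419753870693e-05
```

```bash
python3 -m inch '[{"dx":18,"dy":-15.4,"dz":0,"rx":0,"ry":0,"rz":0,"fingers":0},{"dx":18,"dy":-15.4,"dz":0,"rx":0,"ry":0,"rz":0,"fingers":0},{"dx":18,"dy":-15.4,"dz":0,"rx":0,"ry":0,"rz":0,"fingers":0},{"dx":18,"dy":-15.4,"dz":0,"rx":0,"ry":0,"rz":0,"fingers":0},{"dx":18,"dy":-15.4,"dz":0,"rx":0,"ry":0,"rz":0,"fingers":0},{"dx":18,"dy":-15.4,"dz":0,"rx":0,"ry":0,"rz":0,"fingers":0},{"dx":18,"dy":-15.4,"dz":0,"rx":0,"ry":0,"rz":0,"fingers":0},{"dx":18,"dy":-15.4,"dz":0,"rx":0,"ry":0,"rz":0,"fingers":0},{"dx":18,"dy":-15.4,"dz":0,"rx":0,"ry":0,"rz":0,"fingers":0},{"dx":18,"dy":-15.4,"dz":0,"rx":0,"ry":0,"rz":0,"fingers":0},{"dx":18,"dy":-15.4,"dz":0,"rx":0,"ry":0,"rz":0,"fingers":0},{"dx":18,"dy":-15.4,"dz":0,"rx":0,"ry":0,"rz":0,"fingers":0}]'; python3 -m inch '[{"dx":0,"dy":0,"dz":20,"rx":0,"ry":0,"rz":0,"fingers":0},{"dx":0,"dy":0,"dz":25,"rx":0,"ry":0,"rz":0,"fingers":0},{"dx":0,"dy":0,"dz":25,"rx":0,"ry":0,"rz":0,"fingers":0},{"dx":0,"dy":0,"dz":25,"rx":0,"ry":0,"rz":0,"fingers":0},{"dx":0,"dy":0,"dz":25,"rx":0,"ry":0,"rz":0,"fingers":0},{"dx":0,"dy":0,"dz":20,"rx":0,"ry":0,"rz":0,"fingers":0},{"dx":0,"dy":0,"dz":9,"rx":0,"ry":0,"rz":0,"fingers":0},{"dx":0,"dy":0,"dz":0,"rx":0,"ry":0,"rz":0,"fingers":0}]';python3 st.py
cat > pic.py <<'E'
from h import *
import sys
a=env.grab_frame("scene")["color"][180:310,110:290,::-1];b=env.grab_frame("top")["color"][140:270,280:460,::-1]
cv2.imwrite(f"pics/{sys.argv[1]}.png",np.hstack([cv2.resize(a,(400,289),interpolation=2),np.clip(cv2.resize(b,(400,289),interpolation=2)*1.6,0,255).astype('uint8')]))
E
python3 pic.py p1
```

```text
time: 2.6
position: [0.4543, -0.2042, 0.2421]
tool_rot: [-3.092, -0.554, 0.001]
contact_force: [-0.2, 0.1, 0.4]
gripper_width: -0.0001
gripper_force: 0.0
time: 3.4
position: [0.4535, -0.2048, 0.0923]
tool_rot: [-3.091, -0.555, 0.003]
contact_force: [0.2, 0.8, -0.3]
gripper_width: 0.0002
gripper_force: 0.0
t 3.4 clamp xy mm -73.15454975434506 -0.40717754592583394 z 0.09226319577240215 yaw 0.3550602528421483 toolz [-0.002  0.001 -1.   ] F clamp 0.4201916004164755 0.6776752106442107 -0.27121162239721563 w 0.00020867815699314134
```

View pics/p1.png

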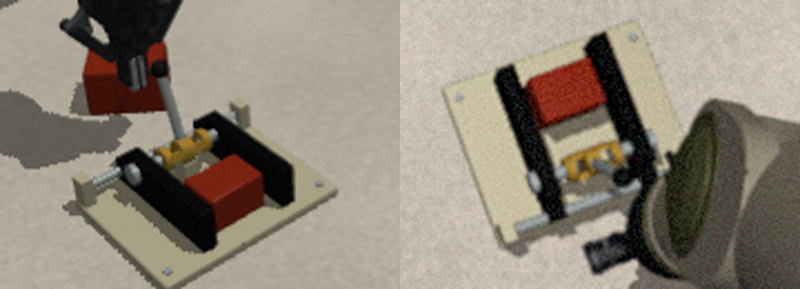

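The shut fingers stand behind the ball: fingertip at left crop (137,85), ball at (160,68). I'll start pushing.

```bash
python3 -m inch '[{"dx":8,"dy":0,"dz":0,"rx":0,"ry":0,"rz":0,"fingers":0},{"dx":8,"dy":0,"dz":0,"rx":0,"ry":0,"rz":0,"fingers":0},{"dx":6,"dy":0,"dz":0,"rx":0,"ry":0,"rz":0,"fingers":0},{"dx":5,"dy":0,"dz":0,"rx":0,"ry":0,"rz":0,"fingers":0},{"dx":5,"dy":0,"dz":0,"rx":0,"ry":0,"rz":0,"fingers":0},{"dx":5,"dy":0,"dz":0,"rx":0,"ry":0,"rz":0,"fingers":0}]';python3 st.py;python3 -m inch '[{"dx":5,"dy":0,"dz":0,"rx":0,"ry":0,"rz":0,"fingers":0},{"dx":5,"dy":0,"dz":0,"rx":0,"ry":0,"rz":0,"fingers":0},{"dx":5,"dy":0,"dz":0,"rx":0,"ry":0,"rz":0,"fingers":0}]';python3 st.py; python3 pic.py p2
```

```text
time: 4.1
position: [0.4881, -0.1921, 0.0932]
tool_rot: [-3.092, -0.554, 0.003]
contact_force: [-3.0, -1.1, 1.1]
gripper_width: 0.0001
gripper_force: 0.0
t 4.1 clamp xy mm -36.34679796464664 -0.5124420891455341 z 0.09319793681186336 yaw 0.35459213282709523 toolz [-0.002  0.    -1.   ] F clamp -3.2332683786362693 0.03393646029120685 1.149055447593826 w 6.987262544507993e-05
time: 4.4
position: [0.5031, -0.1869, 0.0932]
tool_rot: [-3.092, -0.554, 0.0]
contact_force: [-2.1, 0.1, 0.7]
gripper_width: -0.0001
gripper_force: 0.0
t 4.4 clamp xy mm -20.507752725928363 -0.8549440315287485 z 0.09319693056520505 yaw 0.354644023460527 toolz [-0. -0. -1.] F clamp -1.950882754568957 0.848159181044806 0.7412846485187363 w -0.00013838709968046263
```

View pics/p2.png

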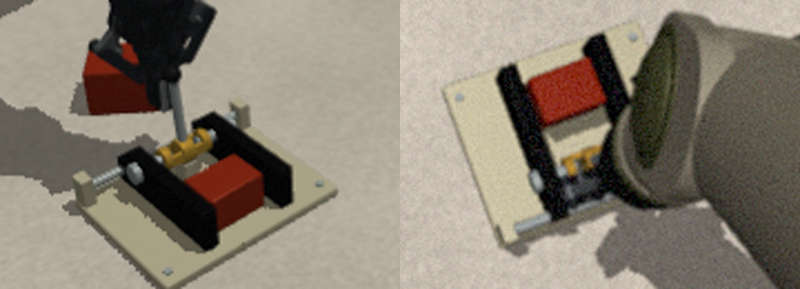

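Run:
```python
from h import *
import pickle
S=pickle.load(open("scene.pkl","rb"))
x=np.array([np.cos(.355),np.sin(.355),0]);y=np.array([-x[1],x[0],0]);z=np.array([0,0,1]);o=np.array([.522,-.179,0])
P=[o+.0*x+.045*z,o+.130*z,o-.0205*x+.082*z]
for p in P:print((proj(S,p)[0]-[110,180])*400/180)
P=o-.0095*x+.082*z
for yy in(-.011,0,.011):print(yy,(proj(S,P+yy*y)[0]-[110,180])*400/180)
```

```text
[180.4694124  147.64379952]
[171.65376956  74.75269364]
[164.65177233 107.9165195 ]
-0.011 [161.43358639 117.18834409]
0 [171.09574026 112.65891066]
0.011 [180.6223805  108.19314482]
```

The bar is within about 2 mm of the finger centre. I'll continue with a small lateral trim.

```bash
python3 -m inch '[{"dx":5,"dy":-1,"dz":0,"rx":0,"ry":0,"rz":0,"fingers":0},{"dx":5,"dy":-1,"dz":0,"rx":0,"ry":0,"rz":0,"fingers":0},{"dx":5,"dy":0,"dz":0,"rx":0,"ry":0,"rz":0,"fingers":0}]';python3 st.py;python3 -m inch '[{"dx":4,"dy":0,"dz":0,"rx":0,"ry":0,"rz":0,"fingers":0},{"dx":4,"dy":0,"dz":0,"rx":0,"ry":0,"rz":0,"fingers":0},{"dx":4,"dy":0,"dz":0,"rx":0,"ry":0,"rz":0,"fingers":0}]';python3 st.py; python3 -m inch '[{"dx":3,"dy":0,"dz":0,"rx":0,"ry":0,"rz":0,"fingers":0},{"dx":2,"dy":0,"dz":0,"rx":0,"ry":0,"rz":0,"fingers":0}]';python3 st.py;python3 pic.py p3
```

```text
time: 4.8
position: [0.5164, -0.1798, 0.0932]
tool_rot: [3.092, 0.554, -0.0]
contact_force: [-3.6, -2.5, 0.0]
gripper_width: -0.0002
gripper_force: 2.1
t 4.8 clamp xy mm -5.486939699948029 1.188246272893494 z 0.0932331463020184 yaw 0.35465418647645813 toolz [-0. -0. -1.] F clamp -4.213613179726099 -1.068344346022395 0.022189202914776773 w -0.0002261815295528094
time: 5.1
position: [0.5264, -0.1759, 0.0928]
tool_rot: [-3.092, -0.554, 0.004]
contact_force: [-5.1, -1.6, -1.0]
gripper_width: -0.0002
gripper_force: 2.3
t 5.1 clamp xy mm 5.208572370167107 1.4182095242060622 z 0.09284576156980222 yaw 0.3543979564265645 toolz [-0.003  0.    -1.   ] F clamp -5.31709444371964 0.25225844967302485 -1.0113248272414985 w -0.0001536503336929352
time: 5.3
position: [0.5311, -0.1738, 0.0928]
tool_rot: [-3.091, -0.554, 0.004]
contact_force: [-4.3, -2.1, 0.2]
gripper_width: -0.0001
gripper_force: 2.1
t 5.3 clamp xy mm 10.355018709311535 1.7156152799330087 z 0.09277333727763733 yaw 0.3547974911769278 toolz [-0.003  0.    -1.   ] F clamp -4.770508055900508 -0.4489483709444955 0.17376349267299407 w -0.00012868121682142232
```

View pics/p3.png

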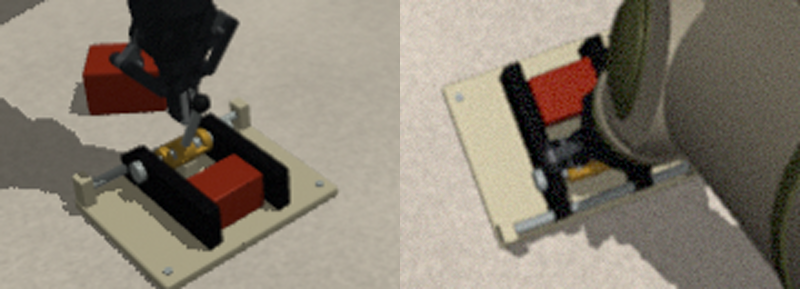

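The bar now leans away from the robot, with the ball at left crop (200,102), and the jaws have drawn in. I'll continue in small steps.

```bash
python3 -m inch '[{"dx":2,"dy":0,"dz":0,"rx":0,"ry":0,"rz":0,"fingers":0},{"dx":2,"dy":0,"dz":0,"rx":0,"ry":0,"rz":0,"fingers":0}]';python3 st.py;python3 -m inch '[{"dx":2,"dy":0,"dz":0,"rx":0,"ry":0,"rz":0,"fingers":0},{"dx":1,"dy":0,"dz":0,"rx":0,"ry":0,"rz":0,"fingers":0}]'|grep force;python3 st.py; python3 -m inch '[{"dx":1.5,"dy":0,"dz":0,"rx":0,"ry":0,"rz":0,"fingers":0}]'|grep force;python3 st.py
```

```text
time: 5.6
position: [0.5349, -0.1725, 0.093]
tool_rot: [-3.092, -0.554, 0.003]
contact_force: [-5.4, -1.3, -0.4]
gripper_width: 0.0002
gripper_force: 2.1
t 5.6 clamp xy mm 14.392601176894773 1.6471308017424227 z 0.09296076780199328 yaw 0.3547452818380371 toolz [-0.002  0.    -1.   ] F clamp -5.542825917730377 0.6325213551426568 -0.44276782296441525 w 0.00020352826630966415
contact_force: [-4.6, -1.2, -0.4]
gripper_force: 2.0
t 5.8 clamp xy mm 17.867334275680577 1.5421315048706183 z 0.09309818221886883 yaw 0.3549056121437577 toolz [-0.001  0.    -1.   ] F clamp -4.7825340686744395 0.4451460270732172 -0.41706793066739045 w 0.0003359797078647018
contact_force: [-5.2, -1.3, 1.0]
gripper_force: 2.0
t 5.9 clamp xy mm 19.348905562211606 1.4197150413753683 z 0.09314150505973225 yaw 0.3548514572340016 toolz [-0.001  0.    -1.   ] F clamp -5.3456667298202625 0.6218732466893241 0.9719407833542687 w 0.00011139113203419802
```

```bash
python3 -m inch '[{"dx":2,"dy":0,"dz":0,"rx":0,"ry":0,"rz":0,"fingers":0},{"dx":1,"dy":0,"dz":0,"rx":0,"ry":0,"rz":0,"fingers":0}]'|grep force;python3 st.py;python3 -m inch '[{"dx":1.5,"dy":0,"dz":0,"rx":0,"ry":0,"rz":0,"fingers":0}]'|grep force;python3 st.py; python3 -m inch '[{"dx":1.5,"dy":0,"dz":0,"rx":0,"ry":0,"rz":0,"fingers":0}]'|grep force;python3 st.py;  python3 -m inch '[{"dx":1,"dy":0,"dz":0,"rx":0,"ry":0,"rz":0,"fingers":0}]'|grep force;python3 st.py
```

```text
contact_force: [-7.9, -2.4, 2.0]
gripper_force: 3.2
t 6.1 clamp xy mm 22.099815431735852 1.2975795659755034 z 0.09311302459458985 yaw 0.35463694458608175 toolz [-0.002 -0.    -1.   ] F clamp -8.181483845178773 0.520642921162484 2.0137909987781644 w 0.00024876524635126287
contact_force: [-10.7, -4.2, 0.3]
gripper_force: 4.5
t 6.2 clamp xy mm 22.522776950471386 1.3600751783603275 z 0.09299099762074126 yaw 0.3542290708214577 toolz [-0.003 -0.    -1.   ] F clamp -11.469835804289948 -0.17971627205304083 0.31473005234771967 w -6.233333168243826e-05
contact_force: [-12.7, -4.7, 1.5]
gripper_force: 5.8
t 6.3 clamp xy mm 22.896720445043503 1.3478328006808884 z 0.09282816987792188 yaw 0.3537058002566752 toolz [-0.005 -0.    -1.   ] F clamp -13.512020422411357 0.03092879326518397 1.479778974065895 w 0.00012845318535003084
contact_force: [-13.5, -5.6, 3.8]
gripper_force: 6.6
t 6.4 clamp xy mm 23.02376095764222 1.3371446975488366 z 0.09268770258798771 yaw 0.3532098386969982 toolz [-0.007 -0.001 -1.   ] F clamp -14.556104716948367 -0.5682574059077605 3.762021939490653 w -0.0002800338401139709
```

The force rose to 14.6 N with motion stalled at 23 mm, where the 0.85 rad stop was predicted. I'll hold briefly, then back off and rise.

```bash
python3 -m inch '[{"dx":0,"dy":0,"dz":0,"rx":0,"ry":0,"rz":0,"fingers":0},{"dx":0,"dy":0,"dz":0,"rx":0,"ry":0,"rz":0,"fingers":0}]'|grep force;python3 st.py;python3 -m inch '[{"dx":-4,"dy":0,"dz":0,"rx":0,"ry":0,"rz":0,"fingers":0},{"dx":-10,"dy":0,"dz":0,"rx":0,"ry":0,"rz":0,"fingers":0},{"dx":-20,"dy":0,"dz":0,"rx":0,"ry":0,"rz":0,"fingers":0},{"dx":-25,"dy":0,"dz":0,"rx":0,"ry":0,"rz":0,"fingers":0},{"dx":-25,"dy":0,"dz":0,"rx":0,"ry":0,"rz":0,"fingers":0},{"dx":0,"dy":0,"dz":-25,"rx":0,"ry":0,"rz":0,"fingers":0},{"dx":0,"dy":0,"dz":-30,"rx":0,"ry":0,"rz":0,"fingers":0},{"dx":0,"dy":0,"dz":-30,"rx":0,"ry":0,"rz":0,"fingers":0},{"dx":0,"dy":0,"dz":-30,"rx":0,"ry":0,"rz":0,"fingers":0},{"dx":0,"dy":20,"dz":-20,"rx":0,"ry":0,"rz":0,"fingers":0},{"dx":0,"dy":20,"dz":0,"rx":0,"ry":0,"rz":0,"fingers":0},{"dx":0,"dy":0,"dz":0,"rx":0,"ry":0,"rz":0,"fingers":0}]';python3 st.py; python3 pic.py p4
```

```text
contact_force: [-14.3, -4.9, 3.2]
gripper_force: 5.9
t 6.6 clamp xy mm 23.029842482314894 1.330402909059205 z 0.09271489490668759 yaw 0.35317936036459524 toolz [-0.007 -0.001 -1.   ] F clamp -15.156022978549037 0.3470865267884138 3.215643494928886 w 0.00027981453249642415
time: 7.8
position: [0.4838, -0.2379, 0.2297]
tool_rot: [3.089, 0.551, 0.008]
contact_force: [-0.6, 0.3, -0.3]
gripper_width: 0.0
gripper_force: 0.0
t 7.8 clamp xy mm -56.289731301502464 -41.930659326926914 z 0.2296944788873701 yaw 0.3528019319001855 toolz [ 0.005 -0.003 -1.   ] F clamp -0.4545275550228796 0.47557950817766503 -0.2819163760722186 w 6.729942729133979e-07
```

View pics/p4.png

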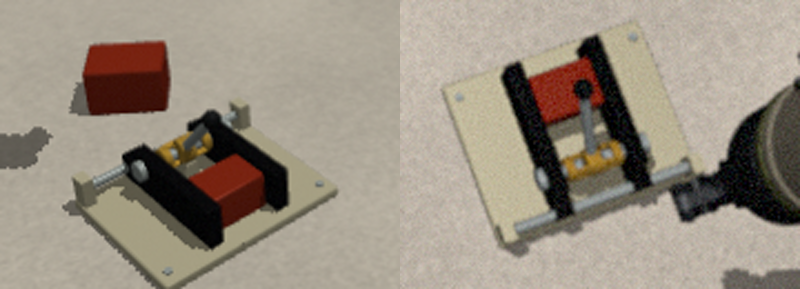

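The bar lies over, with the ball at right crop (583,90), and both jaws touch the block. A quick check of the ball angle before handing in.

Run:
```python
from h import *
import pickle
S=pickle.load(open("scene.pkl","rb"));T=pickle.load(open("top.pkl","rb"));k=180/400
b,e=tri(S,(210*k+110,119*k+180),T,(183*k+280,90*k+140));d=b-[.522,-.179,.045]
c=d[0]*np.cos(.355)+d[1]*np.sin(.355);print(b,e,"angle",np.arctan2(c,d[2]),np.hypot(c,d[2]))
if .75<np.arctan2(c,d[2])<.95: print(env.sign_off())
```

```text
[ 0.57651466 -0.16021425  0.1100399 ] 0.00193852301169562 angle 0.7251974246933587 0.08690891750617327
```

The angle reads about 0.72, short of the 0.85 stop, so the bar may only be gripping. I'll push again 10 mm higher for more leverage to test whether it is really at the stop.

```bash
python3 -m inch '[{"dx":0,"dy":-20,"dz":0,"rx":0,"ry":0,"rz":0,"fingers":0},{"dx":0,"dy":-23.5,"dz":0,"rx":0,"ry":0,"rz":0,"fingers":0},{"dx":0,"dy":0,"dz":30,"rx":0,"ry":0,"rz":0,"fingers":0},{"dx":0,"dy":0,"dz":35,"rx":0,"ry":0,"rz":0,"fingers":0},{"dx":0,"dy":0,"dz":35,"rx":0,"ry":0,"rz":0,"fingers":0},{"dx":0,"dy":0,"dz":27,"rx":0,"ry":0,"rz":0,"fingers":0},{"dx":15,"dy":0,"dz":0,"rx":0,"ry":0,"rz":0,"fingers":0},{"dx":20,"dy":0,"dz":0,"rx":0,"ry":0,"rz":0,"fingers":0},{"dx":20,"dy":0,"dz":0,"rx":0,"ry":0,"rz":0,"fingers":0},{"dx":15,"dy":0,"dz":0,"rx":0,"ry":0,"rz":0,"fingers":0},{"dx":10,"dy":0,"dz":0,"rx":0,"ry":0,"rz":0,"fingers":0},{"dx":3,"dy":0,"dz":0,"rx":0,"ry":0,"rz":0,"fingers":0}]'|grep force;python3 st.py; for i in 1; do python3 -m inch '[{"dx":2,"dy":0,"dz":0,"rx":0,"ry":0,"rz":0,"fingers":0},{"dx":1,"dy":0,"dz":0,"rx":0,"ry":0,"rz":0,"fingers":0}]'|grep contact;done;python3 st.py
```

```text
contact_force: [-0.8, 1.4, -0.2]
gripper_force: 0.0
t 9.1 clamp xy mm 27.395191407206713 5.021009139642294 z 0.10187090035059986 yaw 0.356131775879564 toolz [ 0.001  0.    -1.   ] F clamp -0.240074468088952 1.5402243607002568 -0.16710627409347562 w 0.000339170694588449
contact_force: [0.4, 0.0, 0.4]
t 9.3 clamp xy mm 28.15282410207736 4.590149887323509 z 0.10134671158360739 yaw 0.35426180845803124 toolz [-0.001 -0.    -1.   ] F clamp 0.42376641001692555 -0.14336479425865353 0.42074136076118285 w -1.8867953295185457e-05
```

```bash
python3 -m inch '[{"dx":1,"dy":3,"dz":0,"rx":0,"ry":0,"rz":0,"fingers":0},{"dx":1,"dy":0,"dz":0,"rx":0,"ry":0,"rz":0,"fingers":0}]'|grep contact;python3 st.py;python3 -m inch '[{"dx":2,"dy":0,"dz":0,"rx":0,"ry":0,"rz":0,"fingers":0},{"dx":1,"dy":0,"dz":0,"rx":0,"ry":0,"rz":0,"fingers":0}]'|grep contact;python3 st.py;python3 -m inch '[{"dx":2,"dy":0,"dz":0,"rx":0,"ry":0,"rz":0,"fingers":0}]'|grep contact;python3 st.py;python3 -m inch '[{"dx":1.5,"dy":0,"dz":0,"rx":0,"ry":0,"rz":0,"fingers":0}]'|grep contact;python3 st.py
```

```text
contact_force: [-5.1, -0.9, 3.8]
t 9.5 clamp xy mm 29.15890897531682 1.5043069272074523 z 0.10113767941601069 yaw 0.35374229729684364 toolz [-0.003 -0.    -1.   ] F clamp -5.0893505649488535 0.9531320313550425 3.767056909187934 w -3.784732373713293e-05
contact_force: [-11.2, -2.9, 3.9]
t 9.7 clamp xy mm 30.02330212839249 1.588156744592787 z 0.10075324297574409 yaw 0.3527927356940339 toolz [-0.006 -0.001 -1.   ] F clamp -11.45243850468768 1.20367185827211 3.900468182552052 w -1.454854325368711e-05
contact_force: [-14.4, -6.0, 5.3]
t 9.8 clamp xy mm 30.640609756181174 1.6336266474399028 z 0.10056593539292326 yaw 0.35226832588883533 toolz [-0.009 -0.001 -1.   ] F clamp -15.60131258879258 -0.5661984607614003 5.345325835392414 w 0.00026332656925393146
contact_force: [-15.6, -6.8, 6.4]
t 9.9 clamp xy mm 30.976187297746904 1.5838445897452553 z 0.10037974212995827 yaw 0.35166331036096277 toolz [-0.011 -0.001 -1.   ] F clamp -17.02946430039223 -0.936409474468294 6.446564432392699 w 7.254404383123367e-05
```

```bash
python3 -m inch '[{"dx":0,"dy":0,"dz":0,"rx":0,"ry":0,"rz":0,"fingers":0},{"dx":-6,"dy":0,"dz":0,"rx":0,"ry":0,"rz":0,"fingers":0},{"dx":-15,"dy":0,"dz":0,"rx":0,"ry":0,"rz":0,"fingers":0},{"dx":-25,"dy":0,"dz":0,"rx":0,"ry":0,"rz":0,"fingers":0},{"dx":-25,"dy":0,"dz":0,"rx":0,"ry":0,"rz":0,"fingers":0},{"dx":-20,"dy":0,"dz":0,"rx":0,"ry":0,"rz":0,"fingers":0},{"dx":0,"dy":0,"dz":-30,"rx":0,"ry":0,"rz":0,"fingers":0},{"dx":0,"dy":0,"dz":-30,"rx":0,"ry":0,"rz":0,"fingers":0},{"dx":0,"dy":0,"dz":-30,"rx":0,"ry":0,"rz":0,"fingers":0},{"dx":0,"dy":20,"dz":-30,"rx":0,"ry":0,"rz":0,"fingers":0},{"dx":0,"dy":20,"dz":0,"rx":0,"ry":0,"rz":0,"fingers":0},{"dx":0,"dy":0,"dz":0,"rx":0,"ry":0,"rz":0,"fingers":0}]'|grep force;python3 st.py
python3 - <<'E'
from h import *
import pickle
a=env.grab_frame("scene");b=env.grab_frame("top");pickle.dump((a,b),open("end.pkl","wb"))
A=a["color"][215:275,165:225,::-1];B=b["color"][150:210,330:390,::-1]
g=lambda I,m:np.clip(cv2.resize(I,(400,400),interpolation=cv2.INTER_CUBIC)*m,0,255).astype('uint8')
cv2.imwrite("pics/end.png",np.hstack([g(A,2.),g(B,2.)]))
E
```

```text
contact_force: [0.4, -0.6, -0.8]
gripper_force: 0.0
t 11.1 clamp xy mm -54.10858639181415 -41.31734140861389 z 0.22247829377700928 yaw 0.3518071312493839 toolz [ 0.004 -0.002 -1.   ] F clamp 0.1472491741921829 -0.6753571864877579 -0.8289734789928875 w 4.448571020552414e-05
```

View pics/end.png

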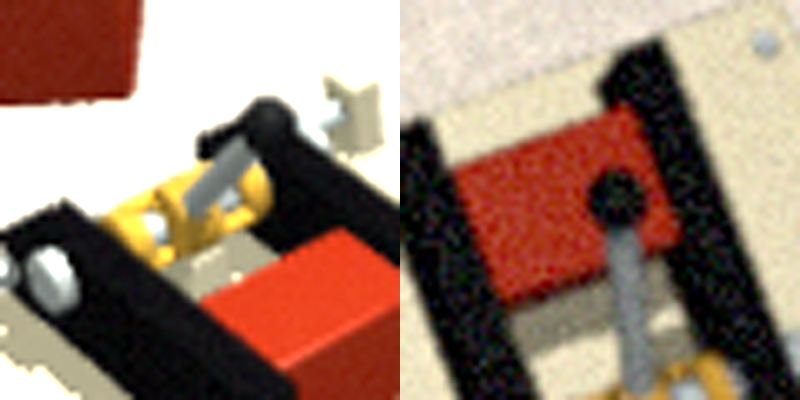

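The left panel shows the ball at (268,121), the right panel at (617,197), against the block. I'll fit both ball positions to the known 85 mm arc.

Run:
```python
from h import *
import pickle
from scipy.optimize import least_squares
S,T=pickle.load(open("end.pkl","rb"))
x=np.array([np.cos(.355),np.sin(.355),0])
obs=[(S,(181.6,210.6),0),(T,(379.2,218.6),0),(S,(204.8,232.7),1),(T,(362.1,179.1),1)]
def res(p,b=True):
    r=[]
    for f,uv,i in obs:
        th=p[2+i];P=np.array([p[0],p[1],.045])+.085*(np.sin(th)*x+np.cos(th)*np.array([0,0,1]))
        o=p[4:6] if f is S else p[6:8]
        r+=list(proj(f,P)[0]-uv-o)
    return np.array(r+list(p[4:]/1.2))
s=least_squares(res,[.522,-.179,-.27,.8,0,0,0,0]);c=np.linalg.inv(s.jac.T@s.jac)
print(s.x.round(4),(np.sqrt(np.diag(c))*.7).round(4),s.fun.round(2))
for th in(.7,.75,.8,.85):
    g=least_squares(lambda q:res(np.r_[q[:3],th,q[3:]]),np.r_[s.x[:3],s.x[4:]]);print(th,g.cost,g.x.round(3))
# plate model check: jaw/plate corners and block gap: contact-based angle
```

```text
[ 0.5279 -0.1778 -0.3225  0.6771 -0.1496  0.5849 -0.2535  0.2344] [0.0027 0.0015 0.032  0.0298 0.6465 0.5553 0.6861 0.7788] [-0.04  0.42  0.22 -0.05 -0.06 -0.01 -0.4   0.21 -0.12  0.49 -0.21  0.2 ]
0.7 0.530978967519635 [ 0.526 -0.178 -0.303 -0.144  0.675 -0.283  0.315]
0.75 1.878790715128113 [ 0.523 -0.179 -0.262 -0.131  0.899 -0.356  0.509]
0.8 4.631207066731624 [ 0.52  -0.18  -0.221 -0.118  1.161 -0.439  0.725]
0.85 8.793527054430205 [ 0.516 -0.182 -0.181 -0.106  1.458 -0.532  0.964]
```

The fit gives about 0.7 rad, which favours gripping rather than the stop, though calibration error leaves it ambiguous. A somewhat firmer push will settle it, since a bar not yet at the stop would travel several mm more.

```bash
python3 -m inch '[{"dx":0,"dy":-20,"dz":0,"rx":0,"ry":0,"rz":0,"fingers":0},{"dx":0,"dy":-22,"dz":0,"rx":0,"ry":0,"rz":0,"fingers":0},{"dx":0,"dy":0,"dz":30,"rx":0,"ry":0,"rz":0,"fingers":0},{"dx":0,"dy":0,"dz":35,"rx":0,"ry":0,"rz":0,"fingers":0},{"dx":0,"dy":0,"dz":35,"rx":0,"ry":0,"rz":0,"fingers":0},{"dx":0,"dy":0,"dz":24,"rx":0,"ry":0,"rz":0,"fingers":0},{"dx":15,"dy":0,"dz":0,"rx":0,"ry":0,"rz":0,"fingers":0},{"dx":20,"dy":0,"dz":0,"rx":0,"ry":0,"rz":0,"fingers":0},{"dx":20,"dy":0,"dz":0,"rx":0,"ry":0,"rz":0,"fingers":0},{"dx":15,"dy":0,"dz":0,"rx":0,"ry":0,"rz":0,"fingers":0},{"dx":7,"dy":0,"dz":0,"rx":0,"ry":0,"rz":0,"fingers":0},{"dx":0,"dy":0,"dz":0,"rx":0,"ry":0,"rz":0,"fingers":0}]'|grep contact;python3 st.py; python3 -m inch '[{"dx":3,"dy":0,"dz":0,"rx":0,"ry":0,"rz":0,"fingers":0},{"dx":2,"dy":0,"dz":0,"rx":0,"ry":0,"rz":0,"fingers":0}]'|grep contact;python3 st.py; python3 -m inch '[{"dx":2,"dy":0,"dz":0,"rx":0,"ry":0,"rz":0,"fingers":0},{"dx":2,"dy":0,"dz":0,"rx":0,"ry":0,"rz":0,"fingers":0}]'|grep contact;python3 st.py
```

```text
contact_force: [-0.3, -0.3, -0.7]
t 12.4 clamp xy mm 24.23278548457815 4.017330511465623 z 0.09770987606386133 yaw 0.3560166828626049 toolz [ 0.001  0.    -1.   ] F clamp -0.34852329722846787 -0.16068470724378475 -0.6553369678024485 w 0.00019159604611636925
contact_force: [-7.3, -1.9, 3.3]
t 12.6 clamp xy mm 25.971218249549775 3.7058489005499506 z 0.09719017312439446 yaw 0.35354731746827595 toolz [-0.004 -0.    -1.   ] F clamp -7.49783012827582 0.7796312388525989 3.2795763451482842 w -0.0004977539870113379
contact_force: [-14.3, -4.8, 5.6]
t 12.8 clamp xy mm 26.99072058826807 3.7458694673360715 z 0.0967370120737017 yaw 0.352077386432211 toolz [-0.009 -0.001 -1.   ] F clamp -15.059164504298817 0.4200948566009016 5.648513062945332 w 2.558922881838489e-06
```

```bash
python3 -m inch '[{"dx":2,"dy":0,"dz":0,"rx":0,"ry":0,"rz":0,"fingers":0},{"dx":1,"dy":0,"dz":0,"rx":0,"ry":0,"rz":0,"fingers":0}]'|grep contact;python3 st.py; python3 -m inch '[{"dx":2,"dy":0,"dz":0,"rx":0,"ry":0,"rz":0,"fingers":0},{"dx":0,"dy":0,"dz":0,"rx":0,"ry":0,"rz":0,"fingers":0}]'|grep contact;python3 st.py;  python3 -m inch '[{"dx":2,"dy":0,"dz":0,"rx":0,"ry":0,"rz":0,"fingers":0},{"dx":0,"dy":0,"dz":0,"rx":0,"ry":0,"rz":0,"fingers":0}]'|grep contact;python3 st.py
```

```text
contact_force: [-16.2, -7.1, 7.1]
t 13.0 clamp xy mm 27.621347716910076 3.7256475328346412 z 0.09638631025789374 yaw 0.35090138573499907 toolz [-0.013 -0.001 -1.   ] F clamp -17.612189094932884 -0.9925757379722665 7.124119567340989 w 2.805783851640728e-06
contact_force: [-19.2, -7.5, 7.3]
t 13.2 clamp xy mm 28.161133212088487 3.7750126177951757 z 0.09617162654633821 yaw 0.3502692541753693 toolz [-0.015 -0.002 -1.   ] F clamp -20.59958087170814 -0.3204854867269987 7.333029724929513 w -7.796194874878541e-05
contact_force: [-23.0, -8.6, 8.5]
t 13.4 clamp xy mm 28.611371260914833 3.79825528872557 z 0.09592927482062988 yaw 0.34952458292189964 toolz [-0.018 -0.002 -1.   ] F clamp -24.51265935691886 -0.07411251724493566 8.498280419286312 w 0.00013315359445509973
```

The response is linear and stiff up to 24.5 N with no yield, which looks like a firm stop. I'll retract and check whether the bar moved between the two pushes.

```bash
python3 -m inch '[{"dx":-6,"dy":0,"dz":0,"rx":0,"ry":0,"rz":0,"fingers":0},{"dx":-10,"dy":0,"dz":0,"rx":0,"ry":0,"rz":0,"fingers":0},{"dx":-20,"dy":0,"dz":0,"rx":0,"ry":0,"rz":0,"fingers":0},{"dx":-25,"dy":0,"dz":0,"rx":0,"ry":0,"rz":0,"fingers":0},{"dx":-28,"dy":0,"dz":0,"rx":0,"ry":0,"rz":0,"fingers":0},{"dx":0,"dy":0,"dz":-30,"rx":0,"ry":0,"rz":0,"fingers":0},{"dx":0,"dy":0,"dz":-30,"rx":0,"ry":0,"rz":0,"fingers":0},{"dx":0,"dy":0,"dz":-30,"rx":0,"ry":0,"rz":0,"fingers":0},{"dx":0,"dy":20,"dz":-30,"rx":0,"ry":0,"rz":0,"fingers":0},{"dx":0,"dy":20,"dz":0,"rx":0,"ry":0,"rz":0,"fingers":0},{"dx":0,"dy":0,"dz":0,"rx":0,"ry":0,"rz":0,"fingers":0}]'|grep force;python3 st.py
python3 - <<'E'
from h import *
import pickle
S,T=pickle.load(open("end.pkl","rb"))
a=env.grab_frame("scene");b=env.grab_frame("top");pickle.dump((a,b),open("end2.pkl","wb"))
S0=pickle.load(open("scene.pkl","rb"));T0=pickle.load(open("top.pkl","rb"))
def sh(A,B,c,h,ch=None):
    u,v=c;g=lambda f:f["color"][v-h-4:v+h+5,u-h-4:u+h+5].astype(np.float32)
    t=g(A)[4:-4,4:-4];r=cv2.matchTemplate(g(B),t,cv2.TM_CCOEFF_NORMED);_,m,_,l=cv2.minMaxLoc(r)
    y,x=l[1],l[0];sub=lambda p,q,s:(p-s)/(2*(p-2*q+s)+1e-9)
    dx=sub(r[y,x-1],r[y,x],r[y,x+1]) if 0<x<8 else 0;dy=sub(r[y-1,x],r[y,x],r[y+1,x]) if 0<y<8 else 0
    return round(x-4+dx,2),round(y-4+dy,2),round(float(m),3)
print("ball top",sh(T,b,(362,179),6),"ball scene",sh(S,a,(205,233),6))
# reference bias: plate corner 3D consistency using far corners in both start views (static)
E
```

```text
contact_force: [-0.5, 0.6, 0.0]
gripper_force: 0.0
t 14.5 clamp xy mm -49.91878987140236 -39.24269654913861 z 0.2185554306196245 yaw 0.35181537455792383 toolz [ 0.003 -0.002 -1.   ] F clamp -0.26301853822496013 0.7904798243820145 0.04009665334087631 w -0.0001861333377422238
ball top (np.float32(0.03), np.float32(0.05), 0.916) ball scene (np.float32(-0.03), np.float32(-0.06), 0.999)
```

The ball moved less than 0.1 px after a push of more than 24 N, so the bar is at its firm stop. I'll hand in.

```bash
python3 -c "
from rig import env
print(env.sign_off())"
```

```text
the job is handed in; nothing more can be done
None
```

I swung the red clamp's bar up and over, away from the robot, to a firm stop. The jaws close on the red block, the white clamp was not touched, and the robot is clear. One doubt: camera fits put the bar near 0.7 rad, not 0.85, but it didn't budge under a 24 N push, so I took that as the stop and handed the job in.

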